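Seat the filter funnel on the flask and open the vacuum

ROBOT

A 6-joint arm with a two-finger parallel gripper is mounted at the origin on the work surface. World frame = base frame: x ahead of the robot, y to its left, z up, the work surface at z = 0. Lengths are in mm, angles in rad, forces in N, time in s.
With the tool pointing down it reaches from about 350 to 950 mm from the base axis. Payload 17.4 kg.
Tool frame: the origin (TCP) lies midway between the tips of the shut fingers; the grasp point (between the pads) lies 19 mm behind it (bot.pinch_z is the distance from the TCP to the grasp point, in mm); z points along the fingers, y is the line along which they close (so a half turn about z gives the same grasp; the last joint's range is limited). The gripper opens to 93 mm and grips with 3 to 60 N. Pads are 15 mm wide; open, the fingers measure 128 mm over their backs; the gripper's body (75 mm by 188 mm) begins 65 mm behind the grasp point.
Start: joints at [-1.238, 0.116, 1.442, -0, 1.584, -0.038], TCP at [244.585, -629.135, 218.646] pointing down, gripper open.
Joint ranges: [-2.83, 2.83], [-0.83, 2.19], [0.07, 2.5], [-1.14, 4.28], [0.01, 3], [-2.97, 2.97]. Speed limits (rad/s): [1.89, 1.89, 2.22, 3.14, 3.14, 3.14].

INTERFACE

Orientations are given as a rotation vector (axis times angle).
In Python, from plant import bot, eyes gives the robot as it stands.
- The arm moves only by the tool carry_out, never from a script. Its argument "deltas" is a list of rows, each a list of 7 numbers: the shift along the tool's x, y, z normalised to -1 to 1, where 1 is 250 mm, then the turn, a rotation vector about the tool's x, y, z normalised to -1 to 1, where 1 is 90 degrees, then the gripper's target within -1 to 1 (shut at 1, half-way at 0, fully open at -1). A call has 1 to 8 rows; each row is the pose to reach, as a shift and turn from the pose commanded when the call began, along the tool's axes at that moment; what a row does not reach only later rows make up. A row lasts 1/10 s, in which the tool goes at most 50 mm and 8.59 degrees, less where a joint would pass 70% of its speed; a pose out of reach is approached as far as the arm can. A call with a number of a shift or a turn outside -1 to 1 is refused whole. A call with a gripper value outside its range is refused whole. The fingers move at their own pace and stop on an object; the grip force is fixed at half the most. Time passes only in rows, so rows that repeat a pose let the fingers close. It gives the time, the measured TCP pose, the force, the opening and the grip force at its end, in the units of the state.
- bot.observe(): the state, without advancing time (a new reading comes with each control period).
- eyes.capture(name): name is "scene" or "top"; returns a dict with "frame" (384x512x3 uint8, red, green, blue), "intrinsics" (3x3 intrinsics, pixels), "R" (3x3) and "t" (3): a world point X has camera coordinates R X + t. Camera axes: x right, y down, z forward; pixel columns grow to the right and rows downward; lengths in mm; the calibration is good to about 2 mm. A picture is of the moment at which its call begins. There is no depth.
- bot.finish_job(): hands the job in; it is judged then, once.
The state is a dict: "clock": time; "joint_positions": joint angles; "joint_vel": joint speeds; "joint_torque": joint torques, N m; "ee_pos": TCP position; "tool_rot": TCP orientation; "force": force on the tool from outside, world axes, zero at the start; "moment": the same for the moment, N m; "width": finger opening in mm; "gripper_force": force on a finger pad.
Only numpy, scipy, OpenCV 4.12 (cv2) and the standard library are available. Lean on these libraries where they do the work, as an engineer would, in place of code of your own. Each camera call takes 0.05 s, during which the arm holds its last target. There are 200 camera calls.

TASK

Set up the vacuum filter: take the larger of the two white funnels out of the rack and lower it gently, upright and without dropping it, into the tapered collar on the flask until it stands upright and fully home with its shoulder flush on the collar's rim, and let go. Then swing the valve lever on the stand all the way over to open the vacuum. Leave the smaller funnel in the rack and do not disturb the other things on the bench.

Things in the scene. Friction and masses are not known exactly. Their poses are not given: they have to be found in the camera images.
- funnel_large: Larger white porcelain funnel, 0.2 kg, loose, upright in one of the two rack holes (either). Tapered stem 36 mm long, 16 mm across at the tip, 34 mm at its top, below an open round cup 62 mm across outside, 52 mm tall, wall 3.5 mm, whose flat underside is the shoulder. Origin at the stem tip's centre, z up its axis. Grip it across the cup's outside, any yaw; lift it 36 mm to clear the rack.
- funnel_shoulder (a point): Centre of the large funnel's shoulder (the flat underside of its cup), 36 mm above the stem tip, on its axis.
- funnel_small: The smaller white funnel, in the other hole of the rack; cup 45 mm across and 34 mm tall, stem 36 mm long. Leave it there. Origin at the centre of the stem tip, 24 mm above the bench.
- rack: Grey plastic rack fixed to the bench, 100 (x) x 250 (y) x 60 mm tall, origin at the centre of its underside; two 37 mm round holes at y = +65 and -65 mm of its own frame hold the funnels, whose shoulders rest on its top.
- stand: Filter stand fixed to the bench: aluminium plate 130 (x) x 300 (y) x 12 mm, origin at the centre of its underside. At y = -80 mm of its frame stands a fixed conical glass flask (88 mm across at the foot) with a grey tapered collar in its neck; at y = +80 mm the vacuum valve with its lever. A thin steel pipe joins them, below 115 mm.
- mouth (a point): Centre of the collar's mouth in the plane of its rim, 146 mm above the bench. Rim 49 mm across outside; the tapered bore, about 36 mm across at the top and 32 mm deep, matches the large funnel's stem with about 1 mm play, so the stem finds its centre going down. The large funnel is home when its shoulder rests on this rim.
- valve (a joint): Angle of the valve lever, rad. 0 = shut, leaning 0.5 rad from upright towards -x of the stand's frame; 1.0 = open against its stop, leaning 0.5 rad towards +x of the stand. It stands between 0 and 0.2 at the start, has no spring and stays where it is left; about 1 N at the tip moves it.
- valve_tip (a point): Centre of the black ball (26 mm across) at the end of the lever, 80 mm from the pivot; the rod below is 10 mm thick and made of steel.
- valve_pivot (a point): Pivot of the lever, 34 mm above the bench; the lever swings about the stand's y axis through this point. The grey housing below it is 70 (x) x 50 (y) mm, its top 37 mm above the bench, with a round axle boss up to 47 mm.
- bottle: Glass bottle, 70 mm across and about 150 mm tall, loose; a bystander. Origin at the centre of its underside.
- beaker: Glass beaker, 70 mm across and 85 mm tall, loose; a bystander. Origin at the centre of its underside.
- tip_box: Blue plastic open box with dividers, 85 x 120 x 50 mm, loose; a bystander. Origin at the centre of its underside.
There are look-alikes about, which are no part of the job. What is shaped like the funnel_small but brown or yellow is not meant.

How it is judged (in metres and radians):
On the way, in this order (a step that is already met when the one before it is completed fails the run):
1. the large funnel is seated in the collar, upright, and let go (horizontal distance between funnel_shoulder and mouth below 0.004 m and z of funnel_shoulder in the frame of stand between 0.142 and 0.149 m and angle between funnel_large's own z axis and vertical below 0.06 rad and contact force between the fingers and funnel_large below 0.1 N and linear speed of funnel_large below 0.02 m/s), for 0.2 s.
2. the valve lever is swung all the way over (value of joint valve above 0.88 rad), for 0.2 s.
At the end, for the whole second after the job is handed in: The large funnel stands in the collar, its axis within 4 mm of the collar's, its shoulder within 3 mm of the rim, tilted under 0.06 rad, at rest and let go; the valve lever is past 0.88 rad; the small funnel is upright in the rack (all of step 1 and value of joint valve above 0.88 rad and angle between funnel_small's own z axis and vertical below 0.15 rad); the robot touches nothing.
It fails at once if the large funnel is dropped (falls free at more than 0.5 m/s) (linear speed of funnel_large above 0.5 m/s and contact force between the fingers and funnel_large below 0.1 N).
It fails at once if the large funnel is tipped by more than 0.6 rad (angle between funnel_large's own z axis and vertical above 0.6 rad).
It fails at once if the large funnel is rammed into the stand (over 40 N) (contact force between funnel_large and stand above 40 N).
It fails at once if the small funnel is moved by more than 20 mm (distance of funnel_small from where it was at the start of the episode above 0.02 m).
It fails at once if the bottle, beaker or blue box is moved by more than 30 mm (distance of any of bottle, beaker, tip_box from where it was at the start of the episode above 0.03 m).
It also fails if it takes over 51 s, if anything falls off the work surface, if the arm or the gripper's body presses on something with over 40 N, if the wrist force passes 120 N, or if a joint passes its speed limit or range.

## Working session

There is one attempt and no reset: what is moved stays moved. The work goes in short steps, Python scripts to look and compute and a tool call to move; the robot and the scene stay as the last step left them, time stands still between calls to the robot, and variables do not carry over. Pictures are saved under pics/ and viewed, at most 10 in all, crops included, and the job is handed in when it is done.

Besides the shell and the picture viewer there is one more tool, called after ">>>" as name(argument=value, ...) on one line, values as JSON. carry_out: Moves the arm, as the interface text tells. Scaled input: -1 to 1 covers 250 mm each way for a shift and 90 degrees each way for a turn. Its arguments: {"type":"object","properties":{"deltas":{"type":"array","items":{"type":"array","items":{"type":"number"}}}},"required":["deltas"]}

```bash
mkdir -p pics; ls
python3 - <<'E'
from plant import bot,eyes
import cv2,numpy as np
for n in("scene","top"):
    c=eyes.capture(n);cv2.imwrite(f"pics/{n}0.png",c["frame"][:,:,::-1]);np.savez(f"{n}0.npz",**c)
    print(n,c["intrinsics"].tolist(),(-c["R"].T@c["t"]).round(),c["R"].round(3).tolist())
print(bot.observe())
E
```

```text
pics
scene [[437.9030099831219, 0.0, 260.2595796716149], [0.0, 437.9030099831219, 188.27887512978162], [0.0, 0.0, 1.0]] [1191. -597.  995.] [[0.757, 0.653, -0.02], [0.423, -0.513, -0.747], [-0.498, 0.557, -0.664]]
top [[441.2004145198205, 0.0, 248.38666145175506], [0.0, 441.2004145198205, 186.90803441875173], [0.0, 0.0, 1.0]] [ 351.  116. 1577.] [[0.016, -1.0, -0.01], [-0.992, -0.014, -0.123], [0.123, 0.012, -0.992]]
{'clock': 0.1, 'joint_positions': array([-1.23778981e+00,  1.16403269e-01,  1.44215723e+00,  1.64062395e-05,
        1.58400128e+00, -3.78090886e-02]), 'joint_vel': array([-0.00075877, -0.00217311, -0.00253343, -0.00165343, -0.00093946,
        0.00092171]), 'joint_torque': array([ 5.46770316e-03, -7.22892237e+01, -6.23864365e+01,  7.81616522e-02,
        2.27329368e-02, -7.80116989e-05]), 'ee_pos': array([ 244.53809123, -628.96312348,  218.02804142]), 'tool_rot': array([-3.08680479e+00, -5.78967479e-01,  1.98324293e-04]), 'force': array([0.77844779, 0.36826313, 1.06988449]), 'moment': array([-0.00886282,  0.019758  ,  0.02712538]), 'gripper_force': 0.0, 'width': 92.70023590688392}
```

View pics/scene0.png

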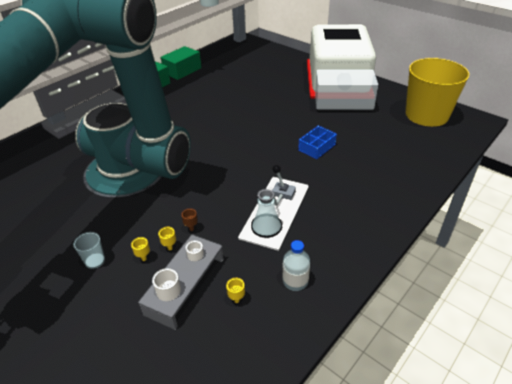

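View pics/top0.png

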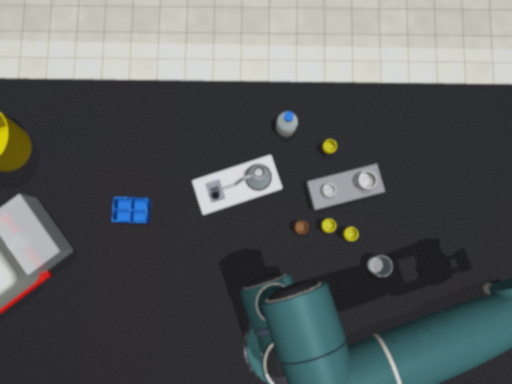

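Scene: large funnel at scene (166,285)/top (367,180), small white one at scene (194,250)/top (329,190). Look-alikes: yellow at scene (140,248), (167,237), (235,289), brown (190,217). Flask at top (258,177), valve ball at top (215,195). I choose the bigger white cup at the near end of the rack and check it in a close crop.

```bash
cat > h.py <<'E'
import numpy as np,cv2
def ray(c,uv,z):
    d=c["R"].T@np.linalg.solve(c["intrinsics"],[uv[0],uv[1],1.]);o=-c["R"].T@c["t"]
    return o+d*(z-o[2])/d[2]
def tri(c1,p1,c2,p2):
    A=[];b=[]
    for c,p in((c1,p1),(c2,p2)):
        d=c["R"].T@np.linalg.solve(c["intrinsics"],[p[0],p[1],1.]);d/=np.linalg.norm(d);o=-c["R"].T@c["t"]
        M=np.eye(3)-np.outer(d,d);A.append(M);b.append(M@o)
    return np.linalg.lstsq(np.vstack(A),np.hstack(b),rcond=None)[0]
def proj(c,X):
    q=c["intrinsics"]@(c["R"]@np.asarray(X,float)+c["t"]);return q[:2]/q[2]
E
python3 - <<'E'
from h import *
s=dict(np.load("scene0.npz"));t=dict(np.load("top0.npz"))
f=t["frame"][:,:,::-1];g=s["frame"][:,:,::-1]
a=cv2.resize(f[145:225,185:395],None,fx=3.8,fy=3.8,interpolation=cv2.INTER_CUBIC)
b=cv2.resize(g[160:325,135:315],None,fx=3.6,fy=3.6,interpolation=cv2.INTER_CUBIC)
cv2.imwrite("pics/ca.png",a);cv2.imwrite("pics/cb.png",b)
hsv=cv2.cvtColor(f,cv2.COLOR_BGR2HSV);gr=cv2.cvtColor(f,cv2.COLOR_BGR2GRAY)
m=((gr>60)).astype(np.uint8)
for name,pt in(("stand",(205,205)),("rack",(347,190))):
    n,l,st,ce=cv2.connectedComponentsWithStats(m);k=l[pt[1],pt[0]]
    cn,_=cv2.findContours((l==k).astype(np.uint8),cv2.RETR_EXTERNAL,cv2.CHAIN_APPROX_NONE)
    r=cv2.minAreaRect(cn[0]);print(name,r);z=12 if name=="stand" else 60
    P=np.array([ray(t,p,z)[:2] for p in cv2.boxPoints(r)]);print(P.round(),P.mean(0),np.linalg.norm(P-np.roll(P,1,0),axis=1).round())
print(gr[168:194,354:382])
E
```

```text
stand ((236.55001831054688, 184.14999389648438), (39.84469223022461, 87.59508514404297), 71.56504821777344)
[[571. 350.]
 [676.  53.]
 [539.   7.]
 [436. 301.]] [555.6981767  177.91076506] [143. 315. 144. 312.]
rack ((345.6623229980469, 186.18682861328125), (32.23698043823242, 75.34874725341797), 75.57923126220703)
[[ 567.  -61.]
 [ 637. -315.]
 [ 528. -340.]
 [ 459.  -89.]] [ 547.57676348 -201.35391364] [111. 263. 112. 261.]
[[ 78  89 100 109 119 129 133 139 145 150 153 156 158 159 159 158 159 159
  159 160 158 157 157 143 110  70  50  47]
 [117 128 135 138 144 149 154 154 157 160 162 162 164 164 164 161 163 161
  160 159 160 158 156 148 122  82  54  49]
 [145 152 152 153 153 154 153 156 162 167 170 172 173 170 170 168 168 167
  163 162 159 160 157 152 134  95  59  48]
 [157 158 157 153 148 143 143 151 166 177 178 176 169 165 163 167 172 174
  171 167 162 159 159 156 141 109  69  51]
 [156 153 148 141 132 126 135 158 175 179 174 166 156 144 143 150 159 168
  173 175 169 163 159 156 145 117  77  52]
 [149 140 132 123 119 126 152 176 189 186 178 167 155 136 125 124 131 143
  160 172 1
[... 1672 characters left out ...]
158 153 142 134 127 117 111 114 125 142 157 170 174 176 179 178 175 171
  165 164 162 161 160 160 160 159 159 159]
 [161 159 154 149 140 130 124 120 119 123 130 142 148 153 160 163 158 157
  157 158 159 159 160 161 160 160 160 160]
 [163 161 161 156 149 144 139 133 130 129 130 133 137 142 145 149 149 151
  155 159 160 160 160 161 160 159 160 158]
 [160 161 162 160 156 152 147 143 140 139 138 139 141 143 144 146 150 155
  159 160 160 160 160 160 157 155 152 148]
 [162 162 162 161 159 158 154 148 145 145 143 144 145 147 148 150 153 157
  158 158 157 155 153 152 145 138 131 122]
 [162 162 162 161 163 160 158 156 152 149 148 149 150 152 152 154 156 154
  152 151 145 138 130 125 117 105  94  84]]
```

View pics/ca.png

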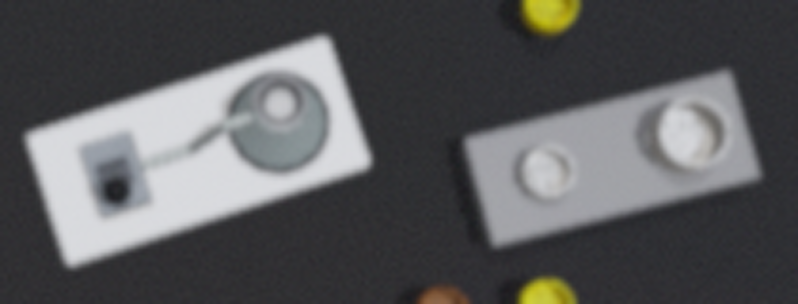

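View pics/cb.png

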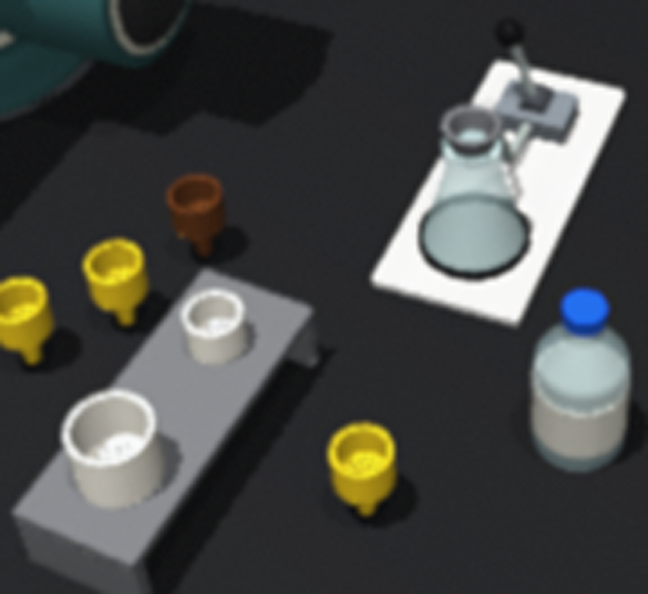

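The crop confirms it: the large white funnel is at the rack's outer end (top crop (693,132), scene crop (110,432)). Collar rim is at top crop (280,101)/scene crop (470,128), lever ball at top crop (117,189)/scene crop (509,32).

Run:
```python
from h import *
s=dict(np.load("scene0.npz"));t=dict(np.load("top0.npz"))
T=lambda u,v:((u+.5)/3.8+184.5,(v+.5)/3.8+144.5)
S=lambda u,v:((u+.5)/3.6+134.5,(v+.5)/3.6+159.5)
for n,a,b,z in(("rimL",T(694,132),S(110,432),112),("mouth",T(280,101),S(470,128),146),("ball",T(117,189),S(509,32),34+80*.87),("rimS",T(547,170),S(214,319),94)):
    print(n,ray(t,a,z).round(1),ray(s,b,z).round(1),tri(t,a,s,b).round(1))
for nm,c,pts,z in(("stand top",t,[T(25,133),T(328,36),T(373,162),T(70,268)],12),("stand sc",s,[S(497,60),S(625,94),S(518,324),S(373,281)],12),("rack top",t,[T(465,137),T(732,70),T(762,178),T(493,247)],60),("rack sc",s,[S(204,268),S(313,311),S(133,563),S(14,512)],60)):
    P=np.array([ray(c,p,z)[:2] for p in pts]);C=P.mean(0)
    print(nm,P.round().tolist(),C.round(1),np.linalg.norm(P-np.roll(P,1,0),axis=1).round())
g=cv2.cvtColor(s["frame"],cv2.COLOR_RGB2GRAY)
# ellipses by white threshold
hsv=cv2.cvtColor(t["frame"],cv2.COLOR_RGB2HSV);
```

```text
rimL [ 564.6 -262.6  112. ] [ 569.6 -263.4  112. ] [ 565.9 -262.7  107.9]
mouth [581.6 102.3 146. ] [585.  101.2 146. ] [582.6 102.8 143.3]
ball [507.6 245.  103.6] [499.5 255.2 103.6] [507.1 244.6 113.9]
rimS [ 531.2 -136.4   94. ] [ 536.7 -139.1   94. ] [ 532.3 -136.8   88.5]
stand top [[569.0, 341.0], [666.0, 56.0], [546.0, 13.0], [442.0, 295.0]] [556.  176.3] [135. 301. 127. 301.]
stand sc [[447.0, 302.0], [571.0, 340.0], [671.0, 57.0], [549.0, 16.0]] [559.5 179. ] [304. 130. 300. 129.]
rack top [[565.0, -68.0], [630.0, -312.0], [531.0, -337.0], [464.0, -93.0]] [ 547.5 -202.3] [103. 253. 102. 253.]
rack sc [[466.0, -90.0], [566.0, -67.0], [629.0, -304.0], [534.0, -331.0]] [ 548.8 -198. ] [250. 102. 246.  98.]
```

```bash
cat >> h.py <<'E'
from scipy.spatial.transform import Rotation as Ro
def delta(bot,X,yaw=None):
    o=bot.observe();R=Ro.from_rotvec(o["tool_rot"]).as_matrix()
    print(o["clock"],o["ee_pos"].round(1),"tilt",np.degrees(np.arccos(-R[2,2])).round(2),"f",o["force"].round(1),"w",round(o["width"],1),"norm",(R.T@(np.asarray(X)-o["ee_pos"])/250).round(4))
E
python3 -c "
from plant import bot
from h import *
delta(bot,[565.5,-263,180])"
```

```text
0.1 [ 244.5 -629.   218. ] tilt 0.06 f [0.8 0.4 1.1] w 92.7 norm [ 1.727  -0.899   0.1531]
```

>>> carry_out(deltas=[[0.863,-0.45,0,0,0,0,-1],[0.863,-0.45,0,0,0,0,-1],[0.863,-0.45,0,0,0,0,-1],[0.863,-0.45,0,0,0,0,-1],[0.863,-0.45,0,0,0,0,-1],[0.863,-0.45,0,0,0,0,-1]])

```text
clock: 0.7
ee_pos: [407.5, -442.7, 218.6]
tool_rot: [-3.086, -0.585, -0.001]
force: [0.1, 0.2, 0.5]
width: 92.8
gripper_force: 0.0
```

>>> carry_out(deltas=[[0.863,-0.45,0.12,0,0,0,-1],[0.863,-0.45,0.12,0,0,0,-1],[0.863,-0.45,0.12,0,0,0,-1],[0.863,-0.45,0.12,0,0,0,-1],[0.863,-0.45,0.12,0,0,0,-1],[0.863,-0.45,0.12,0,0,0,-1],[0.863,-0.45,0.12,0,0,0,-1]])

```text
clock: 1.4
ee_pos: [565.3, -262.8, 188.1]
tool_rot: [-3.087, -0.581, 0.002]
force: [-0.4, -1.0, 0.2]
width: 93.4
gripper_force: 0.0
```

```bash
python3 -c "
from plant import bot,eyes
from h import *
delta(bot,[565.5,-263,71])
c=eyes.capture('scene');cv2.imwrite('pics/s1.png',cv2.resize(c['frame'][190:330,100:260,::-1],None,fx=4,fy=4,interpolation=cv2.INTER_CUBIC))"
```

```text
1.4 [ 565.3 -262.8  188.1] tilt 0.06 f [-0.4 -1.   0.2] w 93.4 norm [0.0008 0.0013 0.4683]
```

View pics/s1.png

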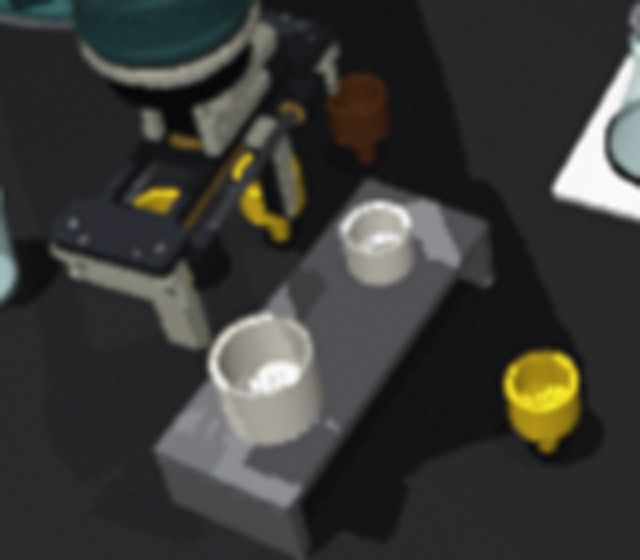

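The gripper hovers above the rack, tips at crop (195,345) and (290,215), either side of the large funnel's rim at (265,360). Descending.

>>> carry_out(deltas=[[0,0,0.15,0,0,0,-1],[0,0,0.3,0,0,0,-1],[0,0,0.4,0,0,0,-1],[0,0,0.465,0,0,0,-1],[0,0,0.465,0,0,0,-1]])

```text
clock: 1.95
ee_pos: [563.9, -263.7, 70.6]
tool_rot: [-3.087, -0.577, 0.004]
force: [0.2, 0.0, 0.3]
width: 92.9
gripper_force: 0.0
```

```bash
python3 -c "
from plant import bot,eyes
from h import *
delta(bot,[565.5,-263,71])
c=eyes.capture('scene');d=eyes.capture('top');X=[565.3,-262.8,71];print((proj(c,X)-[100,200])*4,(proj(d,X)-[320,150])*4)
a=cv2.resize(c['frame'][200:330,100:240,::-1],None,fx=4,fy=4);b=cv2.resize(d['frame'][150:280,320:380,::-1],None,fx=4,fy=4)
cv2.imwrite('pics/s2.png',np.hstack([a,b]))"
```

```text
1.95 [ 563.9 -263.7   70.6] tilt 0.16 f [0.2 0.  0.3] w 92.9 norm [ 0.007  -0.0004 -0.0017]
[267.70343641 353.76128827] [176.9780299  123.35842749]
```

View pics/s2.png

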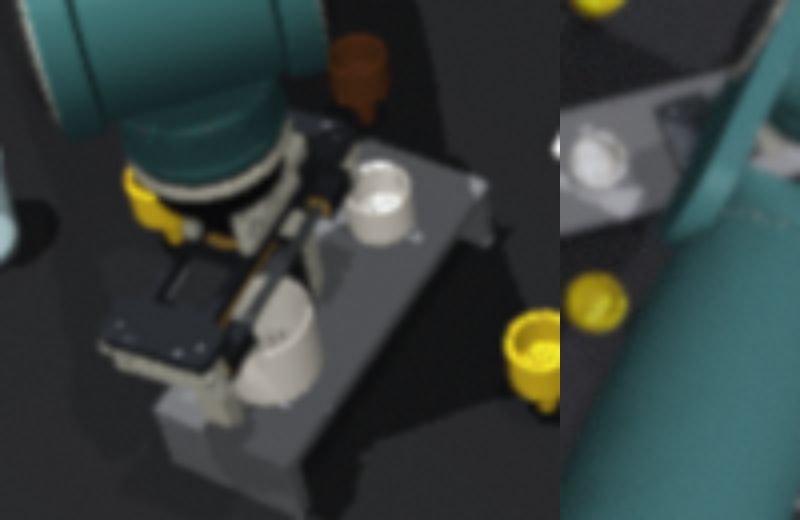

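Fingers straddle the large cup (tips at crop (220,420) and (315,290)). Nudging +3 mm x and closing.

>>> carry_out(deltas=[[0.011,0.004,0,0,0,0,-1],[0.011,0.004,0,0,0,0,0.2],[0.011,0.004,0,0,0,0,1],[0.011,0.004,0,0,0,0,1],[0.011,0.004,0,0,0,0,1],[0.011,0.004,0,0,0,0,1],[0.011,0.004,0,0,0,0,1],[0.011,0.004,0,0,0,0,1]])

```text
clock: 2.85
ee_pos: [568.2, -263.0, 72.5]
tool_rot: [-3.088, -0.579, -0.0]
force: [0.0, 0.1, 1.9]
width: 60.8
gripper_force: 29.9
```

>>> carry_out(deltas=[[0,0,-0.05,0,0,0,1],[0,0,-0.12,0,0,0,1],[0,0,-0.22,0,0,0,1],[0,0,-0.36,0,0,0,1],[0,0,-0.5,0,0,0,1],[0,0,-0.6,0,0,0,1],[0,0,-0.64,0,0,0,1],[0,0,-0.64,0,0,0,1]])

```text
clock: 3.65
ee_pos: [568.5, -263.2, 234.4]
tool_rot: [3.086, 0.579, 0.003]
force: [0.1, -0.5, -2.9]
width: 60.1
gripper_force: 29.9
```

```bash
python3 -c "
from plant import bot
from h import *
delta(bot,[582.5,102.5,232])"
```

```text
3.65 [ 568.5 -263.2  234.4] tilt 0.15 f [ 0.1 -0.5 -2.9] w 60.1 norm [ 0.5823 -1.3431  0.0078]
```

>>> carry_out(deltas=[[0.03,-0.07,0,0,0,0,1],[0.09,-0.2,0,0,0,0,1],[0.16,-0.37,0,0,0,0,1],[0.23,-0.53,0,0,0,0,1],[0.3,-0.68,0,0,0,0,1],[0.37,-0.84,0,0,0,0,1],[0.42,-0.96,0,0,0,0,1],[0.435,-1.0,0,0,0,0,1]])

```text
clock: 4.45
ee_pos: [578.0, 12.9, 230.8]
tool_rot: [-3.086, -0.583, 0.003]
force: [-0.2, 0.2, -2.5]
width: 60.5
gripper_force: 29.9
```

>>> carry_out(deltas=[[0.02,-0.05,0,0,0,0,1],[0.06,-0.14,0,0,0,0,1],[0.11,-0.25,0,0,0,0,1],[0.14,-0.32,0,0,0,0,1],[0.147,-0.343,0,0,0,0,1],[0.147,-0.343,0,0,0,0,1]])

```text
clock: 5.05
ee_pos: [581.9, 102.8, 231.8]
tool_rot: [3.088, 0.58, -0.001]
force: [-0.7, -0.7, -3.0]
width: 60.7
gripper_force: 29.9
```

```bash
python3 -c "
from plant import bot,eyes
from h import *
delta(bot,[582.5,102.5,232])
c=eyes.capture('scene');d=eyes.capture('top');np.savez('s3.npz',**c);np.savez('t3.npz',**d)
a=cv2.resize(c['frame'][120:240,215:315,::-1],None,fx=5,fy=5,interpolation=cv2.INTER_CUBIC);b=cv2.resize(d['frame'][120:240,225:285,::-1],None,fx=5,fy=5,interpolation=cv2.INTER_CUBIC)
cv2.imwrite('pics/s3.png',np.hstack([a,b]))"
```

```text
5.05 [581.9 102.8 231.8] tilt 0.05 f [-0.7 -0.7 -3. ] w 60.7 norm [ 0.0018  0.0021 -0.0009]
```

View pics/s3.png

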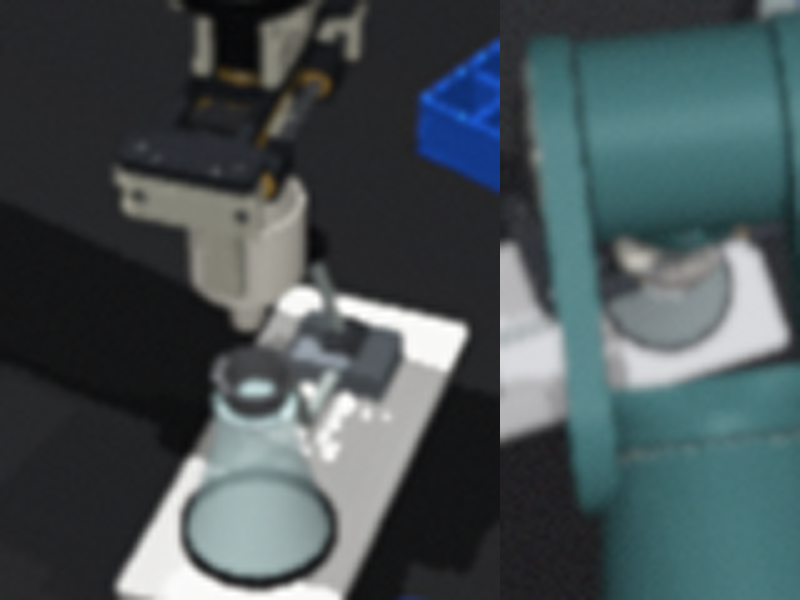

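Funnel is upright in the grip; stem tip at scene crop (246,324), collar rim centre at (254,377). Checking the alignment numerically.

Run:
```python
from h import *
c=dict(np.load("s3.npz"))
P=lambda X:((proj(c,X)-[215,120]+.5)*5-.5).round(1)
for X in([582.5,102.5,146],[581.9,102.8,183],[581.9,102.8,219]):print(P(X))
for dx in((1,0),(0,1)):print("5mm",dx,P([582.5+5*dx[0],102.5+5*dx[1],146])-P([582.5,102.5,146]))
g=cv2.cvtColor(c["frame"],cv2.COLOR_RGB2GRAY)
for r in(180,182,184,186):print(r,g[r,255:280])
for r in(192,194,196,198,200):print(r,g[r,252:282])
```

```text
[251.1 374.9]
[249.8 325.7]
[248.9 276.6]
5mm (1, 0) [6.7 3.7]
5mm (0, 1) [ 5.6 -4.5]
180 [ 25  43  71  98 116 134 145 151 154 157 158 157 152 142 136 170 232 247
 249 248 248 247 247 240 177]
182 [ 21  20  18  20  25  51  95 131 144 145 145 137 112  72  96 156 194 218
 237 240 228 181 140 137 121]
184 [ 20  20  20  20  19  30  68 116 137 143 138 119  89 106 155 173 173 172
 167 145 104  83  83  86  89]
186 [ 21  21  20  19  19  20  24  39  55  62  59  68 113 159 169 164 165 167
 148 107  83  79  76  73  71]
192 [ 21  20  20  18  23  42  79  99  85  67  66  68  70  72  71  71  68  68
  69  72  80  89  97 100 104 114 129 138 141 143]
194 [ 20  20  21  19  30  70 108  99  67  58  64  67  69  73  73  71  68  65
  62  60  65  76  77  80  79  80  85 111 149 154]
196 [ 21  19  19  20  25  53  92 105  86  67  79 112 146 163 162 153 138 106
  70  62  70  79 101 144 167 146 133 168 187 159]
198 [ 20  20  21  20  25  55  89  98  94  87 112 159 187 192 192 190 171 129
  85  73  91 113 122 178 237 235 207 187 155 122]
200 [ 17  17  19  17  30  78 133 138  92  60  58  67  72  75  77  73  64  58
  59  88 155 188 136 104 148 190 186 157 144 174]
```

>>> carry_out(deltas=[[0.011,0,0.04,0,0,0,1],[0.011,0,0.1,0,0,0,1],[0.011,0,0.15,0,0,0,1],[0.011,0,0.18,0,0,0,1],[0.011,0,0.2,0,0,0,1],[0.011,0,0.22,0,0,0,1],[0.011,0,0.22,0,0,0,1]])

```text
clock: 5.85
ee_pos: [584.5, 103.6, 176.9]
tool_rot: [3.088, 0.579, -0.001]
force: [-0.3, 0.7, -1.9]
width: 60.7
gripper_force: 29.9
```

>>> carry_out(deltas=[[0,0,0.01,0,0,0,1],[0,0,0.02,0,0,0,1],[0,0,0.03,0,0,0,1],[0,0,0.03,0,0,0,1]])

```text
clock: 6.25
ee_pos: [584.6, 103.7, 169.6]
tool_rot: [-3.088, -0.579, 0.001]
force: [0.6, -0.7, -2.8]
width: 60.2
gripper_force: 29.9
```

>>> carry_out(deltas=[[0,0,0.008,0,0,0,1],[0,0,0.016,0,0,0,1],[0,0,0.02,0,0,0,1],[0,0,0.02,0,0,0,1]])

```text
clock: 6.65
ee_pos: [584.6, 103.6, 164.7]
tool_rot: [-3.088, -0.579, 0.0]
force: [-0.4, -0.6, -2.1]
width: 60.4
gripper_force: 29.9
```

>>> carry_out(deltas=[[0,0,0.004,0,0,0,1],[0,0,0.008,0,0,0,1],[0,0,0.012,0,0,0,1],[0,0,0.012,0,0,0,1]])

```text
clock: 7.05
ee_pos: [584.6, 103.7, 161.7]
tool_rot: [-3.088, -0.579, 0.0]
force: [0.4, -0.4, -2.2]
width: 60.5
gripper_force: 29.9
```

Still no contact, about 3 mm left. Small steps, watching the force.

>>> carry_out(deltas=[[0,0,0.004,0,0,0,1],[0,0,0.006,0,0,0,1],[0,0,0.006,0,0,0,1]])

```text
clock: 7.35
ee_pos: [584.6, 103.6, 160.3]
tool_rot: [-3.088, -0.579, 0.0]
force: [-0.2, -0.6, -2.0]
width: 60.4
gripper_force: 29.9
```

>>> carry_out(deltas=[[0,0,0.003,0,0,0,1],[0,0,0.004,0,0,0,1],[0,0,0.004,0,0,0,1]])

```text
clock: 7.65
ee_pos: [584.6, 103.6, 159.3]
tool_rot: [-3.088, -0.579, 0.0]
force: [0.7, -0.1, -3.2]
width: 60.4
gripper_force: 29.9
```

>>> carry_out(deltas=[[0,0,0.002,0,0,0,1],[0,0,0.004,0,0,0,1],[0,0,0.004,0,0,0,1]])

```text
clock: 7.95
ee_pos: [584.7, 103.6, 158.5]
tool_rot: [3.088, 0.579, 0.0]
force: [-0.7, -0.1, -2.3]
width: 60.4
gripper_force: 29.9
```

>>> carry_out(deltas=[[0,0,0.002,0,0,0,1],[0,0,0.004,0,0,0,1],[0,0,0.004,0,0,0,1]])

```text
clock: 8.25
ee_pos: [584.8, 103.7, 158.4]
tool_rot: [3.088, 0.579, 0.001]
force: [-5.3, 0.0, 8.0]
width: 60.4
gripper_force: 29.9
```

>>> carry_out(deltas=[[-0.004,0.001,0,0,0,0,1],[-0.004,0.001,0,0,0,0,1],[-0.004,0.001,0,0,0,0,1]])

```text
clock: 8.55
ee_pos: [584.4, 103.3, 158.5]
tool_rot: [-3.087, -0.579, -0.003]
force: [1.4, 1.4, 7.0]
width: 60.4
gripper_force: 29.9
```

Lateral force is gone and it carries 9 N on the rim at the expected height. Releasing.

>>> carry_out(deltas=[[0,0,0,0,0,0,-0.4],[0,0,0,0,0,0,-0.4],[0,0,0,0,0,0,-1],[0,0,0,0,0,0,-1],[0,0,0,0,0,0,-1],[0,0,0,0,0,0,-1]])

```text
clock: 9.15
ee_pos: [583.8, 103.0, 157.4]
tool_rot: [-3.088, -0.579, 0.0]
force: [0.7, -0.6, -0.3]
width: 90.9
gripper_force: 0.0
```

>>> carry_out(deltas=[[0,0,-0.06,0,0,0,-1],[0,0,-0.16,0,0,0,-1],[0,0,-0.3,0,0,0,-1],[0,0,-0.45,0,0,0,-1],[0,0,-0.45,0,0,0,-1]])

```text
clock: 9.65
ee_pos: [585.0, 103.2, 276.8]
tool_rot: [3.087, 0.579, 0.013]
force: [0.8, -0.6, 0.9]
width: 93.0
gripper_force: 0.0
```

```bash
python3 -c "
from plant import bot,eyes
from h import *
delta(bot,[484,236,272])
c=eyes.capture('scene');np.savez('s4.npz',**c)
a=cv2.resize(c['frame'][110:250,205:325,::-1],None,fx=4.2,fy=4.2,interpolation=cv2.INTER_CUBIC)
for X in([583.5,102.5,146],[583.5,102.5,198]):print((proj(c,X)-[205,110])*4.2)
cv2.imwrite('pics/s4.png',a)"
```

```text
9.65 [585.  103.2 276.8] tilt 0.46 f [ 0.8 -0.6  0.9] w 93.0 norm [-0.184  -0.6414  0.0168]
[252.36796525 355.85204594]
[251.38266235 298.13247683]
```

View pics/s4.png

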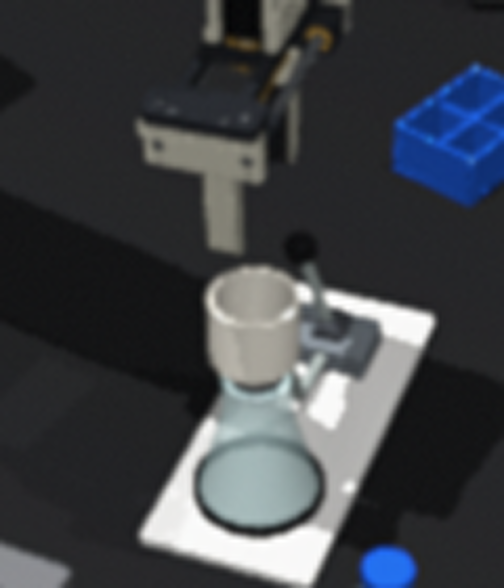

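The funnel stands upright in the collar, rim at (253,297) exactly where predicted, shoulder on the rim; the lever ball is at (300,247), still shut. On to the lever.

>>> carry_out(deltas=[[-0.05,-0.1,0,0,0,0,1],[-0.13,-0.3,0,0,0,0,1],[-0.2,-0.5,0,0,0,0,1],[-0.262,-0.651,0,0,0,0,1],[-0.262,-0.651,0,0,0,0,1],[-0.262,-0.651,0,0,0,0,1]])

```text
clock: 10.3
ee_pos: [463.2, 231.5, 269.8]
tool_rot: [3.087, 0.582, -0.0]
force: [1.0, -0.9, -0.7]
width: 49.5
gripper_force: 0.0
```

```bash
python3 -c "
from plant import bot
from h import *
delta(bot,[464.7,230.6,90])"
```

```text
10.3 [463.2 231.5 269.8] tilt 0.01 f [ 1.  -0.9 -0.7] w 49.5 norm [0.0043 0.0053 0.7192]
```

>>> carry_out(deltas=[[0,0,0.1,0,0,0,1],[0,0,0.2,0,0,0,1],[0,0,0.3,0,0,0,1],[0,0,0.42,0,0,0,1],[0,0,0.54,0,0,0,1],[0,0,0.66,0,0,0,1],[0,0,0.72,0,0,0,1],[0,0,0.72,0,0,0,1]])

```text
clock: 11.1
ee_pos: [463.5, 229.9, 87.9]
tool_rot: [3.087, 0.577, -0.005]
force: [-0.6, -0.8, -0.3]
width: 0.5
gripper_force: 0.0
```

```bash
python3 -c "
from plant import bot,eyes
from h import *
delta(bot,[547,259.6,90])
c=eyes.capture('scene')
a=cv2.resize(c['frame'][110:250,205:325,::-1],None,fx=4.2,fy=4.2,interpolation=cv2.INTER_CUBIC)
cv2.imwrite('pics/s5.png',a)"
```

```text
11.1 [463.5 229.9  87.9] tilt 0.2 f [-0.6 -0.8 -0.3] w 0.5 norm [ 0.3545  0.01   -0.0097]
```

View pics/s5.png

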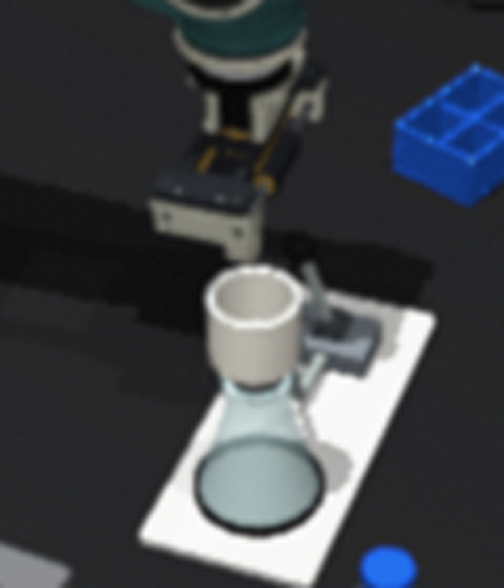

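The shut fingers stand behind the ball (crop (300,247)), funnel unaffected. Pushing along stand +x.

>>> carry_out(deltas=[[0.04,0.001,0,0,0,0,1],[0.08,0.002,0,0,0,0,1],[0.12,0.003,0,0,0,0,1],[0.16,0.004,0,0,0,0,1],[0.2,0.006,0,0,0,0,1],[0.24,0.007,0,0,0,0,1],[0.28,0.008,0,0,0,0,1],[0.3,0.009,0,0,0,0,1]])

```text
clock: 11.95
ee_pos: [535.3, 256.4, 89.6]
tool_rot: [3.088, 0.579, -0.001]
force: [-1.0, -1.2, -1.2]
width: 0.5
gripper_force: 0.4
```

>>> carry_out(deltas=[[0.012,0,0,0,0,0,1],[0.024,0,0,0,0,0,1],[0.028,0,0,0,0,0,1]])

```text
clock: 12.25
ee_pos: [541.1, 258.7, 89.9]
tool_rot: [3.088, 0.579, -0.0]
force: [-0.2, -0.9, 0.1]
width: 0.4
gripper_force: 0.4
```

Continue in small steps until the stop is felt.

>>> carry_out(deltas=[[0.008,0,0,0,0,0,1],[0.016,0,0,0,0,0,1],[0.016,0,0,0,0,0,1]])

```text
clock: 12.55
ee_pos: [544.9, 260.2, 90.0]
tool_rot: [-3.088, -0.579, -0.0]
force: [-0.3, 0.2, -0.3]
width: 0.5
gripper_force: 0.2
```

>>> carry_out(deltas=[[0.006,0,0,0,0,0,1],[0.008,0,0,0,0,0,1],[0.008,0,0,0,0,0,1]])

```text
clock: 12.85
ee_pos: [546.6, 260.7, 89.9]
tool_rot: [3.088, 0.579, -0.001]
force: [-1.5, -1.3, 0.2]
width: 0.3
gripper_force: 1.1
```

```bash
python3 -c "
from plant import bot,eyes
from h import *
delta(bot,[547,259.6,90])
c=eyes.capture('scene')
a=cv2.resize(c['frame'][110:250,205:325,::-1],None,fx=4.2,fy=4.2,interpolation=cv2.INTER_CUBIC)
for th in(.3,.38,.5):
  X=[530.7+80*np.sin(th)*.943,253.9+80*np.sin(th)*.333,34+80*np.cos(th)];print(th,(proj(c,X)-[205,110])*4.2)
cv2.imwrite('pics/s6.png',a)"
```

```text
12.85 [546.6 260.7  89.9] tilt 0.02 f [-1.5 -1.3  0.2] w 0.3 norm [-0.      0.0049 -0.0004]
0.3 [358.92856115 262.94495216]
0.38 [366.48110155 266.87594578]
0.5 [377.31130423 273.57208222]
```

View pics/s6.png

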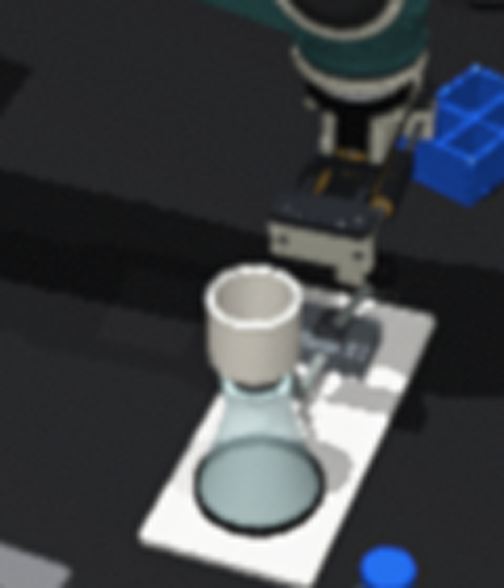

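The lever now leans over (rod at (350,310), ball near (370,280)), but no stop force is felt yet. Pushing on in 1–2 mm steps. My picture budget is used, so I go by force and ball pixels.

>>> carry_out(deltas=[[0.004,0,0,0,0,0,1],[0.008,0,0,0,0,0,1],[0.008,0,0,0,0,0,1]])

```text
clock: 13.2
ee_pos: [547.2, 261.0, 89.7]
tool_rot: [3.087, 0.579, -0.006]
force: [-14.3, -6.0, 6.6]
width: 0.2
gripper_force: 8.0
```

>>> carry_out(deltas=[[0.004,0,0,0,0,0,1],[0.006,0,0,0,0,0,1],[0.006,0,0,0,0,0,1]])

```text
clock: 13.5
ee_pos: [547.6, 261.1, 89.6]
tool_rot: [3.086, 0.579, -0.01]
force: [-25.0, -11.5, 13.0]
width: 0.6
gripper_force: 13.6
```

Stop reached where predicted. Backing off and rising.

>>> carry_out(deltas=[[-0.03,0,0,0,0,0,1],[-0.1,0,0,0,0,0,1],[-0.2,0,0,0,0,0,1],[-0.26,0,-0.1,0,0,0,1],[-0.26,0,-0.3,0,0,0,1],[-0.26,0,-0.5,0,0,0,1],[-0.26,0,-0.6,0,0,0,1],[-0.26,0,-0.6,0,0,0,1]])

```text
clock: 14.3
ee_pos: [490.5, 239.0, 244.6]
tool_rot: [-3.086, -0.579, -0.011]
force: [-0.0, 0.5, 0.1]
width: 0.5
gripper_force: 0.0
```

Run:
```python
from plant import bot,eyes
from h import *
delta(bot,[480,237,240])
c=eyes.capture('scene')
for th in(.2,.3,.38,.45,.5):
  X=[530.7+80*np.sin(th)*.943,253.9+80*np.sin(th)*.333,34+80*np.cos(th)];print(th,proj(c,X))
print("start ball -.3",proj(c,[507,245,110]))
g=cv2.cvtColor(c["frame"],cv2.COLOR_RGB2GRAY);print(g[166:186,282:306])
w=dict(np.load("s4.npz"))["frame"];print("cup diff",np.abs(w[172:202,252:280].astype(int)-c["frame"][172:202,252:280]).mean())
```

```text
14.3 [490.5 239.  244.6] tilt 0.41 f [-0.   0.5  0.1] w 0.5 norm [-0.042  -0.0076  0.0181]
0.2 [288.14510491 171.59059996]
0.3 [290.45918123 172.60594099]
0.38 [292.25740513 173.54189185]
0.45 [293.78106192 174.44540457]
0.5 [294.83602482 175.13621005]
start ball -.3 [275.82030511 169.46666911]
[[ 19  20  20  19  20  20  20  21  20  20  19  18  20  21  20  23  24  22
   24  26  30  23  24  24]
 [ 20  21  21  19  20  20  21  19  21  20  20  20  19  20  20  20  19  20
   20  21  22  20  20  20]
 [ 25  21  21  20  21  21  19  19  21  20  20  20  20  20  20  20  21  20
   20  20  20  21  20  19]
 [ 33  28  27  27  26  24  22  21  21  20  21  20  19  21  21  19  20  20
   20  20  20  20  20  20]
 [ 38  35  36  36  36  33  28  27  25  21  20  19  20  18  19  19  19  21
   20  20  19  19  20  21]
 [ 38  39  39  39  38  37  36  36  31  22  20  20  19  20  17  15  18  20
   19  21  20  20  20  20]
 [ 38  37  38  39  37  38  39  35  30  20  19  20  27  29  23  18  18  19
   20  20  20  19  19  21]
 [ 39  40  38  38  37  38  38  33  26  20  19  23  29  36  31  24  18  18
   20  21  20  21  20  
[... 544 characters left out ...]
74  87  85  62  33  17  16  17  19  19
   20  19  20  21  21  21]
 [239 192 167 146 127 106  92  93  91  89  78  57  34  22  19  19  19  20
   19  20  20  20  19  20]
 [231 192 175 170 164 152 137 120 102 104 107  99  76  52  41  37  31  25
   19  18  19  18  20  19]
 [168 155 151 154 155 149 134 118 117 140 162 161 138 116 107 101  80  59
   45  38  31  26  22  18]
 [ 94  92  96 111 129 133 119 116 139 164 174 174 169 167 168 164 143 124
  110 103  82  64  48  39]
 [ 62  69  87 111 128 120 105 114 143 156 160 164 166 173 177 176 171 169
  170 166 145 127 115 105]
 [ 61  81 104 122 120 102  87  95 112 118 123 135 143 161 173 175 176 177
  178 177 172 169 170 167]]
cup diff 16.703174603174602
```

Ball at (295,175) matches fully open. A quick check that the cup hasn't moved (shadow may explain the brightness difference).

Run:
```python
from plant import bot,eyes
from h import *
c=eyes.capture('scene')["frame"].astype(float);w=dict(np.load("s4.npz"))["frame"].astype(float)
for r in(184,190,196,200):
    for f in(w,c):
        l=f[r,248:285].mean(1);print(r,l.round().astype(int).tolist())
```

```text
184 [21, 21, 21, 19, 18, 40, 104, 182, 219, 207, 170, 153, 153, 152, 155, 158, 162, 163, 161, 158, 155, 151, 149, 156, 184, 215, 215, 162, 110, 87, 86, 90, 92, 99, 106, 96, 67]
184 [33, 34, 32, 24, 17, 36, 105, 187, 224, 213, 180, 162, 160, 160, 163, 170, 174, 176, 178, 178, 177, 177, 178, 184, 202, 224, 226, 183, 143, 139, 122, 99, 91, 77, 63, 70, 87]
190 [21, 20, 21, 20, 19, 34, 88, 143, 161, 167, 170, 173, 168, 159, 156, 159, 161, 162, 163, 163, 162, 161, 160, 157, 153, 148, 141, 134, 140, 154, 148, 123, 101, 92, 83, 77, 65]
190 [35, 34, 34, 34, 33, 44, 90, 143, 160, 166, 170, 174, 176, 177, 178, 178, 178, 178, 175, 172, 168, 164, 161, 158, 153, 149, 141, 128, 108, 94, 85, 71, 64, 60, 55, 51, 47]
196 [20, 21, 21, 19, 19, 22, 46, 94, 142, 163, 169, 173, 175, 172, 164, 160, 160, 163, 162, 163, 162, 161, 158, 156, 151, 146, 142, 155, 169, 146, 133, 168, 185, 158, 106, 80, 78]
196 [35, 36, 34, 34, 35, 37, 55, 100, 143, 163, 170, 173, 175, 176, 178, 177, 176, 176, 174, 170, 167, 163, 159, 155, 151, 146, 138, 126, 114, 100, 118, 163, 177, 147, 96, 71, 68]
200 [16, 15, 17, 15, 16, 17, 17, 17, 30, 84, 146, 166, 154, 149, 153, 155, 154, 155, 152, 148, 144, 140, 130, 121, 161, 188, 135, 103, 146, 189, 186, 156, 143, 173, 220, 247, 251]
200 [35, 35, 34, 35, 35, 36, 38, 38, 46, 96, 158, 177, 156, 149, 155, 159, 166, 166, 162, 154, 148, 142, 132, 122, 161, 187, 135, 102, 147, 190, 185, 156, 143, 168, 197, 219, 222]
```

Edges are unchanged; only the shading differs. Handing in.

```bash
python3 -c "
from plant import bot
print(bot.finish_job())"
```

```text
the job is handed in; nothing more can be done
None
```

I handed the job in with the large funnel seated upright in the collar and let go, the valve lever pushed to its open stop, and the small funnel still in the rack; `finish_job()` returned no verdict.

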